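# Gauge a pump bearing block in the bench caliper

## Task

Measure the green bearing block in the bench caliper: first slide it flat against the dark fixed jaw while the sliding jaw is still open. Then gently push the sliding jaw along by its orange pad until it touches the block, without letting the jaw tilt, and finally press the red lock lever down flat. Do not disturb the other things on the bench.

Things in the scene. Friction and masses are not known exactly. Their poses are not given: they have to be found in the camera images.
- caliper: bench caliper, fixed to the table. Blue base plate 170 x 370 mm, 12 mm thick; origin at the centre of its underside, z up, y along the beam, x across it. A steel beam with a black scale runs along y at x +40..+64 mm, its top 42 mm above the table. The fixed jaw (dark steel, 140 mm long in x from -60 to +80 mm, top 58 mm above the table) has its measuring face at y = +120 mm, looking to -y. The sliding jaw comes from the -y side.
- block: loose green bearing block with a dark bore on top, about 0.3 kg: 76 mm (its x) x 60 mm (its y) x 45 mm high, lying on the base plate (lightly oiled, slides easily) between the jaws; origin at the centre of its underside. At the start it is off the fixed jaw and a little turned; its y is the measured length and lies along the caliper's y when it is flat against the jaw (its origin then at caliper y = +90 mm).
- jaw_slide (a joint): position of the sliding jaw along the caliper's +y, m: 0 fully open, growing as it closes. The gap between the jaws is 0.200 m minus this value, so it meets the 60 mm block (flat against the fixed jaw) at 0.140; its own stop is at 0.160. It slides with about 4 N of friction and stays where it is left.
- jaw_tilt (a joint): tilt (yaw) of the sliding jaw about the upright axis at caliper x = +20 mm, through its measuring face, rad; 0 is square to the beam. It is play in the slide, held by a soft spring (1.8 N m/rad): pushing in line with the orange pad keeps it square, pushing at the jaw's free end or on the beam side tilts it.
- jaw: the aluminium sliding jaw: an arm reaching from caliper x = +20 mm to -60 mm and 24 mm thick in y, and a slider block over the beam (caliper x +20..+88 mm, 60 mm long in y), and an orange push pad on the slider's rear. All of it from 14 to 58 mm above the table. Origin at the tilt axis, on the measuring face, at the top of the base plate (12 mm above the table); its axes are the caliper's when square.
- push_pad (a point): centre of the flat rear face of the orange push pad (30 mm wide in x, 44 mm high), 87 mm behind the jaw's measuring face, 36 mm above the table, in line with the tilt axis; push here to the caliper's +y.
- lock_lever (a joint): angle of the red lock lever on top of the slider, rad: 0 is down flat (locked), 0.9 fully raised; stays where it is left, about 2 N at its end moves it. It does not actually block the slide.
- lever_tip (a point): top of the free end of the red lock lever (55 mm long, 24 mm wide, 7 mm thick). The lever's hinge is parallel to the caliper's y, at caliper x = +83 mm and 59 mm above the table; the lever points from there towards caliper -x. Down flat, its top is 67 mm above the table and its tip at caliper x = +28 mm; raised, the tip swings up and back.
- tape_roll: bystander: orange tape roll, outer diameter 96 mm, 45 mm high, beyond the beam; origin at the centre of its underside
- screwdriver: bystander: screwdriver 190 mm long with a blue handle, on the robot's side of the caliper; origin near its middle
- terminal_cover: bystander: black terminal cover 75 x 90 x 40 mm, beyond the beam; origin at the centre of its underside
- cup: bystander: clear mug 76 mm wide, 100 mm high, left of the caliper; origin at the centre of its underside
- can: bystander: can 60 mm wide, 110 mm high, at the right; origin at the centre of its underside
There are look-alikes about, which are no part of the job. Leave any blue or purple look-alike of the block alone.

How it is judged:
By the outcome, as a careful person would: the job done as asked, in the order asked, and still so for the second after the job is handed in, with the robot touching nothing.
It also fails if it takes over 59 s, if anything falls off the work surface, if the arm or the gripper's body presses on something with over 40 N, if the wrist force passes 120 N, or if a joint passes its speed limit or range.

## Robot

A 7-joint arm with a two-finger parallel gripper is mounted at the origin on the work surface. World frame = base frame: x ahead of the robot, y to its left, z up, the work surface at z = 0. Lengths are in m, angles in rad, forces in N, time in s.
With the tool pointing down it reaches from about 0.4 to 0.875 m from the base axis. Payload 4.4 kg.
Tool frame: the origin (TCP) lies midway between the tips of the shut fingers; the grasp point (between the pads) lies 19 mm behind it (env.hold_point_z is the distance from the TCP to the grasp point, in m); z points along the fingers, y is the direction in which the jaws open and shut (so a half turn about z gives the same grasp; the last joint's range is limited). The gripper opens to 85 mm and grips with 20 to 120 N. Pads are 22 mm wide; open, the fingers measure 114 mm over their backs; the gripper's body (76 mm by 85 mm) begins 54 mm behind the grasp point. The pads swing forward as they close: fully open they stand 13 mm farther back than shut.
Start: joints at [1.041, 0.628, 0.038, 1.517, -0.027, 0.996, -0.02], TCP at [0.291, -0.581, 0.231] pointing down, gripper open.
Joint ranges: [-3.06, 3.06], [-0.37, 2.12], [-1.25, 1.32], [0.18, 2.47], [-1.1, 4.24], [0.23, 1.98], [-2.94, 2.94]. Speed limits (rad/s): [2.57, 2.57, 3.14, 3.14, 3.14, 3.14, 3.14].

## Interface

Orientations are given as a unit quaternion [x, y, z, w].
In Python, from plant import env, eyes, workorder gives the robot as it stands. The module is installed in compiled form; this text tells all that it offers.
- The arm moves only by the tool servo_tool, never from a script. Its argument "rows" is a list of rows, each an object with "claw": the finger opening in mm, from 0 to 85.4; "linear": the shift along the world's x, y, z in mm, a list of three; "yaw": the turn about the world's z in rad. A call has 1 to 12 rows; each row is the pose to reach, as a shift and turn from the pose commanded when the call began; what a row does not reach only later rows make up. A row lasts 1/8 s, in which the tool goes at most 62.5 mm and 10.7 degrees, less where a joint would pass 70% of its speed; a pose out of reach is approached as far as the arm can. A call with a gripper value outside its range is refused whole. The fingers move at their own pace and stop on an object; the grip force is fixed at half the most. Time passes only in rows, so rows that repeat a pose let the fingers close. It gives the time, the measured TCP pose, the force and the opening at its end, in the units of the state.
- env.read_state(): the state, without advancing time (a new reading comes with each control period).
- eyes.get_image(name): name is "side" or "top"; returns the picture (420x560x3 uint8, red, green, blue); there is no depth.
- eyes.camera_params(name): a dict with "vfov" (degrees; the focal length in pixels is half the picture's height over the tangent of half this angle, whatever the lens; pixels are square), "cx", "cy" (the principal point, pixels), "dist" ([k1, k2, p1, p2, k3] as OpenCV has them; the pictures are not rectified), "R" (3x3) and "t" (3): a world point X has camera coordinates R X + t. Camera axes: x right, y down, z forward; pixel columns grow to the right and rows downward; lengths in m; the calibration is good to about 2 mm. A picture is of the moment at which its call begins. camera_params takes no time and is no camera call.
- workorder.finish_job(): hands the job in, once; it reports no verdict.
The state is a dict: "time_s": time; "joint_positions": joint angles; "joint_vel": joint speeds; "effort": joint torques, N m; "eef_pos": TCP position; "ee_rot": TCP orientation; "wrist_force": force on the tool from outside, world axes, zero at the start; "torque": the same for the moment, N m; "width": finger opening in m.
Only numpy, scipy, OpenCV 4.12 (cv2) and the standard library are available. Lean on these libraries where they do the work, as an engineer would, in place of code of your own. Each camera call takes 0.05 s, during which the arm holds its last target. There are 200 camera calls.

## Working session

There is one attempt and no reset: what is moved stays moved. The work goes in short steps, Python scripts to look and compute and a tool call to move; the robot and the scene stay as the last step left them, time stands still between calls to the robot, and variables do not carry over. Pictures are saved under pics/ and viewed, about 8 in all and at most 12, crops included, and the job is handed in when it is done.

Besides the shell and the picture viewer there is one more tool, called after ">>>" as name(argument=value, ...) on one line, values as JSON. servo_tool: Moves the arm, as the interface text tells. Its arguments: {"type":"object","properties":{"rows":{"type":"array","items":{"type":"object","properties":{"claw":{"type":"number"},"linear":{"type":"array","items":{"type":"number"}},"yaw":{"type":"number"}}}}},"required":["rows"]}

```bash
mkdir -p pics; cat > h.py <<'E'
import numpy as np, cv2
from plant import env, eyes, workorder
def cam(n):
    p=eyes.camera_params(n); f=210/np.tan(np.radians(p["vfov"])/2)
    return np.array([[f,0,p["cx"]],[0,f,p["cy"]],[0,0,1]]),np.array(p["dist"],float),np.array(p["R"]),np.array(p["t"])
def ray(n,px,z):
    K,d,R,t=cam(n); q=cv2.undistortPoints(np.array(px,float).reshape(-1,1,2),K,d).reshape(-1,2)
    v=np.c_[q,np.ones(len(q))]@R; c=-R.T@t
    return c+v*((z-c[2])/v[:,2])[:,None]
def proj(n,X):
    K,d,R,t=cam(n); return cv2.projectPoints(np.array(X,float).reshape(-1,3),cv2.Rodrigues(R)[0],t,K,d)[0].reshape(-1,2)
def snap(n,f):
    im=eyes.get_image(n); cv2.imwrite(f"pics/{f}.png",im[:,:,::-1]); return im
E
python3 - <<'E'
from h import *
for n in("top","side"):
    snap(n,n+"0"); K,d,R,t=cam(n); print(n,K[0,0],-R.T@t,R[2])
print(env.read_state())
E
```

```text
top 540.4853239688726 [ 0.31726277 -0.06303468  1.42063751] [ 0.15065892  0.00510363 -0.98857263]
side 445.0661318232532 [ 0.17384015 -1.25626199  0.85932788] [ 0.2428043   0.80835126 -0.53629685]
{'time_s': 0.1, 'joint_positions': array([ 1.04121824,  0.62924974,  0.03843396,  1.51824379, -0.02700299,
        0.99627724, -0.02003546]), 'joint_vel': array([ 0.00088141, -0.00244732, -0.0008278 , -0.00237897,  0.00127114,
        0.00050143, -0.00030522]), 'effort': array([ 3.23100736e-03, -5.64532614e+01,  1.23030704e+00, -1.93975049e+01,
        1.12335332e-02,  5.37697342e-03,  3.31080469e-05]), 'eef_pos': array([ 0.29055824, -0.58084067,  0.2304911 ]), 'ee_rot': array([ 9.73236858e-01,  2.29802806e-01, -1.94184370e-04, -8.07290559e-04]), 'wrist_force': array([ 0.61162031,  0.8112209 , -0.00286122]), 'torque': array([-0.03315571, -0.00083603, -0.04191084]), 'width': 0.0851405142482491}
```

View pics/top0.png

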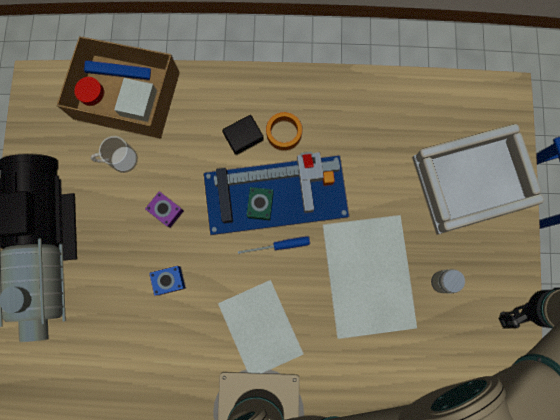

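View pics/side0.png

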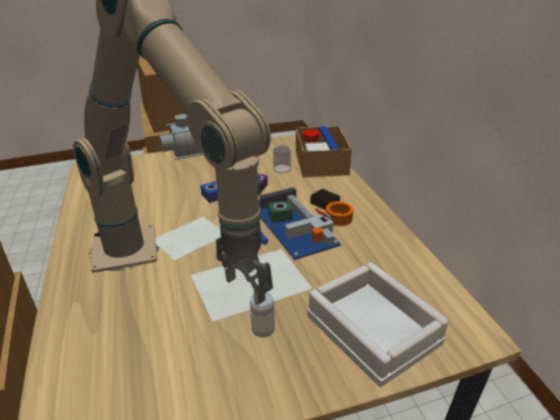

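The top view has image up = world +x and left = +y. The caliper is at about (277,195), its fixed jaw at (224,195), the green block at (260,203), the sliding-jaw arm at (308,190), the orange pad at (328,177) and the red lever at (308,160).

```bash
cat >> h.py <<'E'
def mask(im,lo,hi,roi):
    m=cv2.inRange(cv2.cvtColor(im,cv2.COLOR_RGB2HSV),lo,hi); o=np.zeros_like(m); x0,y0,x1,y1=roi; o[y0:y1,x0:x1]=m[y0:y1,x0:x1]; return o
def big(m,z,n="top",hull=True):
    cs=cv2.findContours(m,cv2.RETR_EXTERNAL,cv2.CHAIN_APPROX_NONE)[0]; c=max(cs,key=cv2.contourArea).reshape(-1,2)
    P=ray(n,c,z); r=cv2.minAreaRect((P[:,:2]*1000).astype(np.float32)); return c,P,r
E
python3 - <<'E'
from h import *
im=cv2.cvtColor(cv2.imread("pics/top0.png"),cv2.COLOR_BGR2RGB)
hsv=cv2.cvtColor(im,cv2.COLOR_RGB2HSV)
for q in [(215,225),(260,190),(224,195),(328,178),(308,160),(308,190),(260,203)]: print(q,hsv[q[1],q[0]])
roi=(195,145,360,240)
for nm,lo,hi,z in [("base",(100,120,40),(125,255,255),.012),("block",(60,40,20),(95,255,140),.057),("pad",(8,150,120),(22,255,255),.058),("red",(0,170,90),(5,255,255),.09)]:
    m=mask(im,lo,hi,roi)
    c,P,r=big(m,z); print(nm,np.round(r[0],1),np.round(r[1],1),r[2],"box",np.round(cv2.boxPoints(r)).tolist())
c=cv2.resize(im[140:245,195:360],None,fx=4.8,fy=4.8,interpolation=cv2.INTER_CUBIC)
cv2.imwrite("pics/crop0.png",c[:,:,::-1])
E
```

```text
(215, 225) [109 206  89]
(260, 190) [ 77 152  69]
(224, 195) [101  54  52]
(328, 178) [ 17 192 162]
(308, 160) [  1 226 130]
(308, 190) [105  32 143]
(260, 203) [ 0  5 50]
base [570.3 -28.2] [166.5 365.7] 9.073627471923828 box [[459.0, 139.0], [517.0, -222.0], [681.0, -196.0], [624.0, 166.0]]
block [538.2  10.3] [59.9 79.2] 85.17789459228516 box [[496.0, -16.0], [575.0, -23.0], [580.0, 37.0], [501.0, 43.0]]
pad [ 612.6 -165. ] [29.2 23.2] 0.9338780045509338 box [[598.0, -154.0], [598.0, -177.0], [627.0, -176.0], [627.0, -153.0]]
red [ 645.4 -109.4] [33.1 21.9] 12.310025215148926 box [[627.0, -102.0], [632.0, -124.0], [664.0, -117.0], [659.0, -95.0]]
```

View pics/crop0.png

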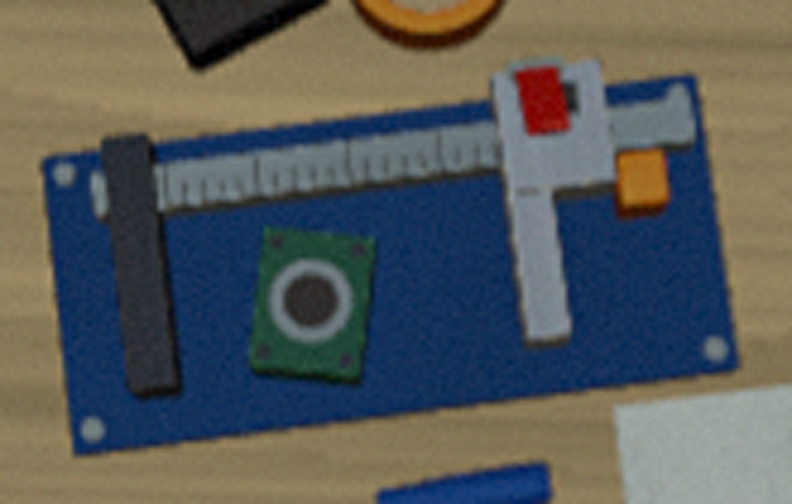

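The crop shows the caliper turned about +9° with the block about -14° relative to it. The block's rear (−y) face has room for the fingers ahead of the jaw arm. In caliper coordinates the block centre is about (-24, 43) mm, the pad x is +20, and the pad's rear face is near y = -153. I'll go above the space behind the block with the finger axis along caliper x.

>>> servo_tool(rows=[{"claw": 36, "linear": [258, 537, 0], "yaw": 1.265}, {"claw": 36, "linear": [258, 537, 0], "yaw": 1.265}, {"claw": 36, "linear": [258, 537, 0], "yaw": 1.265}, {"claw": 36, "linear": [258, 537, 0], "yaw": 1.265}, {"claw": 36, "linear": [258, 537, 0], "yaw": 1.265}, {"claw": 36, "linear": [258, 537, 0], "yaw": 1.265}, {"claw": 36, "linear": [258, 537, 0], "yaw": 1.265}, {"claw": 36, "linear": [258, 537, 0], "yaw": 1.265}, {"claw": 36, "linear": [258, 537, 0], "yaw": 1.265}, {"claw": 36, "linear": [258, 537, 0], "yaw": 1.265}, {"claw": 36, "linear": [258, 537, 0], "yaw": 1.265}, {"claw": 36, "linear": [258, 537, 0], "yaw": 1.265}])

```text
time_s: 1.6
eef_pos: [0.5481, -0.0454, 0.2309]
ee_rot: [0.649, 0.76, -0.001, -0.0]
wrist_force: [-0.8, 0.1, -0.5]
width: 0.0355
```

>>> servo_tool(rows=[{"claw": 36, "linear": [0, 0, -62], "yaw": 0}, {"claw": 36, "linear": [0, 0, -125], "yaw": 0}, {"claw": 36, "linear": [0, 0, -150], "yaw": 0}, {"claw": 36, "linear": [0, 0, -150], "yaw": 0}])

```text
time_s: 2.1
eef_pos: [0.5466, -0.0462, 0.0794]
ee_rot: [0.65, 0.76, -0.002, -0.002]
wrist_force: [0.6, 0.4, 0.2]
width: 0.036
```

```bash
python3 - <<'E'
from h import *
s=snap("side","s1"); t=snap("top","t1")
a=cv2.resize(s[170:270,230:360],None,fx=4.6,fy=4.6,interpolation=cv2.INTER_CUBIC)
cv2.imwrite("pics/c1.png",a[:,:,::-1]); print(env.read_state()["eef_pos"])
E
```

```text
[ 0.54918643 -0.04551662  0.0821123 ]
```

View pics/c1.png

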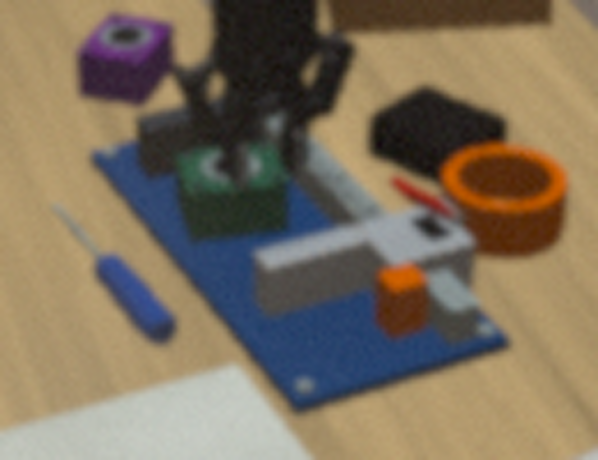

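The crop shows the open fingers hovering over the block's rear edge (near crop (235,175) and (295,150)). The lever is raised, and the pad is at crop (402,300). I'll check the fingertip position against the projection before descending.

```bash
python3 - <<'E'
from h import *
c=np.array([570.3,-28.2]);a=.158
def W(x,y,z): return [(c[0]+x*np.cos(a)-y*np.sin(a))/1000,(c[1]+x*np.sin(a)+y*np.cos(a))/1000,z/1000]
L={"fing-":W(-24-25,-13,84),"fing+":W(-24+25,-13,84),"blk rear corners+":W(6,5,57),"-":W(-68,23,57),"pad rear top":W(20,-153,58),"jawfree top face":W(-60,-66,58),"fixface -60":W(-60,120,58)}
for k,v in L.items():
    p=proj("side",v)[0]; print(k,np.round(v,3),"side",p.round(1),"crop",((p-[230,170])*4.6).round(), "top",proj("top",v)[0].round(1))
E
```

```text
fing- [ 0.524 -0.049  0.084] side [281.4 208. ] crop [236. 175.] top [282.4 207.7]
fing+ [ 0.573 -0.041  0.084] side [294.8 204.6] crop [298. 159.] top [279.8 188.2]
blk rear corners+ [ 0.575 -0.022  0.057] side [293.6 208.5] crop [293. 177.] top [272.7 189.2]
- [ 0.5   -0.016  0.057] side [271.8 211.1] crop [192. 189.] top [269.4 218.4]
pad rear top [ 0.614 -0.176  0.058] side [320.1 230.7] crop [414. 279.] top [332.8 176.1]
jawfree top face [ 0.521 -0.103  0.058] side [285.4 223.3] crop [255. 245.] top [303.6 210.8]
fixface -60 [0.492 0.081 0.058] side [262.6 197.4] crop [150. 126.] top [231.2 220.2]
```

>>> servo_tool(rows=[{"claw": 36, "linear": [1, -4, -10], "yaw": 0}, {"claw": 36, "linear": [1, -4, -25], "yaw": 0}, {"claw": 36, "linear": [1, -4, -40], "yaw": 0}, {"claw": 36, "linear": [1, -4, -50], "yaw": 0}, {"claw": 36, "linear": [1, -4, -50], "yaw": 0}])

```text
time_s: 2.82
eef_pos: [0.549, -0.0481, 0.0302]
ee_rot: [0.649, 0.761, -0.001, -0.001]
wrist_force: [0.4, 0.1, -0.3]
width: 0.036
```

>>> servo_tool(rows=[{"claw": 36, "linear": [-0.8, 5, 0], "yaw": 0}, {"claw": 36, "linear": [-1.6, 10, 0], "yaw": 0}, {"claw": 36, "linear": [-2.2, 14, 0], "yaw": 0}, {"claw": 36, "linear": [-2.8, 18, 0], "yaw": 0}, {"claw": 36, "linear": [-3.5, 22, 0], "yaw": 0}, {"claw": 36, "linear": [-4.2, 26, 0], "yaw": 0}, {"claw": 36, "linear": [-4.8, 30, 0], "yaw": 0}, {"claw": 36, "linear": [-5.4, 34, 0], "yaw": 0}, {"claw": 36, "linear": [-6.1, 38, 0], "yaw": 0}, {"claw": 36, "linear": [-6.7, 42, 0], "yaw": 0}, {"claw": 36, "linear": [-7.4, 46, 0], "yaw": 0}, {"claw": 36, "linear": [-7.8, 49, 0], "yaw": 0}])

```text
time_s: 4.32
eef_pos: [0.5419, 0.001, 0.0313]
ee_rot: [0.649, 0.761, -0.0, -0.0]
wrist_force: [-0.2, -1.3, -0.1]
width: 0.0362
```

```bash
python3 - <<'E'
from h import *
s=snap("side","s2"); t=snap("top","t2")
a=cv2.resize(s[170:250,230:340],None,fx=4,fy=4,interpolation=cv2.INTER_CUBIC)
b=cv2.resize(t[150:230,205:315],None,fx=4,fy=4,interpolation=cv2.INTER_CUBIC)
cv2.imwrite("pics/c2.png",np.hstack([a,b])[:,:800,::-1]); r=env.read_state(); print(r["eef_pos"],r["wrist_force"])
E
```

```text
[0.54186172 0.00137457 0.03127089] [ 0.04606717  0.3451101  -0.20319864]
```

View pics/c2.png

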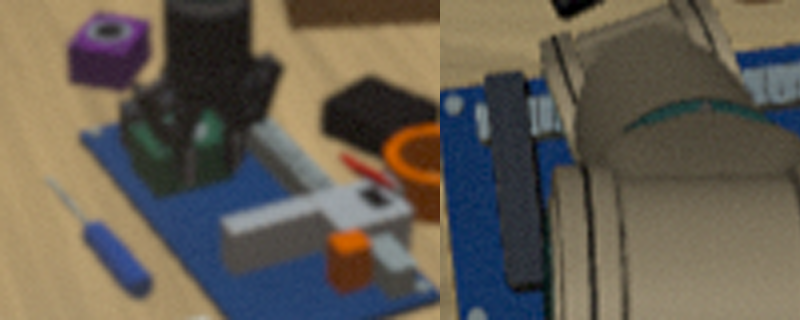

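The block has moved ahead of the fingers (side crop, about (180,140)), but the arm hides it from above. By the geometry about 15 mm remains, so I'll continue slowly.

>>> servo_tool(rows=[{"claw": 36, "linear": [-0.5, 3, 0], "yaw": 0}, {"claw": 36, "linear": [-1.0, 6, 0], "yaw": 0}, {"claw": 36, "linear": [-1.4, 8.5, 0], "yaw": 0}, {"claw": 36, "linear": [-1.7, 10.5, 0], "yaw": 0}, {"claw": 36, "linear": [-1.9, 12, 0], "yaw": 0}, {"claw": 36, "linear": [-2.1, 13, 0], "yaw": 0}, {"claw": 36, "linear": [-2.1, 13, 0], "yaw": 0}])

```text
time_s: 5.3
eef_pos: [0.5399, 0.0139, 0.0313]
ee_rot: [0.649, 0.761, 0.0, -0.0]
wrist_force: [0.2, -0.7, 0.4]
width: 0.0363
```

>>> servo_tool(rows=[{"claw": 36, "linear": [-0.1, 0.7, 0], "yaw": 0}, {"claw": 36, "linear": [-0.2, 1.4, 0], "yaw": 0}, {"claw": 36, "linear": [-0.3, 2, 0], "yaw": 0}, {"claw": 36, "linear": [-0.3, 2, 0], "yaw": 0}])

```text
time_s: 5.8
eef_pos: [0.5396, 0.0157, 0.0313]
ee_rot: [0.649, 0.761, 0.0, 0.0]
wrist_force: [0.6, -1.3, 0.2]
width: 0.0358
```

>>> servo_tool(rows=[{"claw": 36, "linear": [-0.1, 0.7, 0], "yaw": 0}, {"claw": 36, "linear": [-0.2, 1.4, 0], "yaw": 0}, {"claw": 36, "linear": [-0.3, 2, 0], "yaw": 0}, {"claw": 36, "linear": [-0.3, 2, 0], "yaw": 0}])

```text
time_s: 6.3
eef_pos: [0.5393, 0.0176, 0.0313]
ee_rot: [0.649, 0.761, 0.0, 0.0]
wrist_force: [0.4, -1.4, 0.9]
width: 0.0362
```

>>> servo_tool(rows=[{"claw": 36, "linear": [-0.1, 0.7, 0], "yaw": 0}, {"claw": 36, "linear": [-0.2, 1.4, 0], "yaw": 0}, {"claw": 36, "linear": [-0.2, 1.4, 0], "yaw": 0}])

```text
time_s: 6.68
eef_pos: [0.5393, 0.0176, 0.0313]
ee_rot: [0.649, 0.76, -0.001, 0.001]
wrist_force: [0.8, -5.6, 0.5]
width: 0.0358
```

Contact: the tip stopped near the predicted spot. I'll seat it with a little more force, then back off and lift to look.

>>> servo_tool(rows=[{"claw": 36, "linear": [-0.2, 1, 0], "yaw": 0}, {"claw": 36, "linear": [-0.3, 2, 0], "yaw": 0}, {"claw": 36, "linear": [-0.3, 2, 0], "yaw": 0}])

```text
time_s: 7.05
eef_pos: [0.5393, 0.0176, 0.0314]
ee_rot: [0.65, 0.76, -0.001, 0.001]
wrist_force: [2.0, -8.8, 0.4]
width: 0.0361
```

>>> servo_tool(rows=[{"claw": 36, "linear": [0.5, -3, 0], "yaw": 0}, {"claw": 36, "linear": [1.9, -12, 0], "yaw": 0}, {"claw": 36, "linear": [4.7, -30, 0], "yaw": 0}, {"claw": 36, "linear": [4.7, -30, 40], "yaw": 0}, {"claw": 36, "linear": [4.7, -30, 100], "yaw": 0}, {"claw": 20, "linear": [10, -90, 120], "yaw": 0}, {"claw": 0, "linear": [20, -150, 120], "yaw": 0}, {"claw": 0, "linear": [30, -210, 120], "yaw": 0}, {"claw": 0, "linear": [40, -270, 120], "yaw": 0}, {"claw": 0, "linear": [40, -320, 120], "yaw": 0}, {"claw": 0, "linear": [40, -320, 120], "yaw": 0}])

```text
time_s: 8.43
eef_pos: [0.5762, -0.3069, 0.1505]
ee_rot: [0.653, 0.758, -0.002, 0.001]
wrist_force: [-0.5, 0.2, -0.4]
width: 0.0001
```

```bash
python3 - <<'E'
from h import *
s=snap("side","s3"); t=snap("top","t3")
c=np.array([570.3,-28.2]);a=.158
for nm,lo,hi,z in [("base",(100,120,40),(125,255,255),.012),("block",(60,40,20),(95,255,140),.057),("pad",(8,150,120),(22,255,255),.058)]:
    _,P,r=big(mask(t,lo,hi,(195,145,360,240)),z); d=np.array(r[0])-c
    print(nm,np.round(r,2) if 0 else r,"cal",[d@[np.cos(a),np.sin(a)],d@[-np.sin(a),np.cos(a)]])
b=cv2.resize(t[140:245,195:360],None,fx=4.8,fy=4.8,interpolation=cv2.INTER_CUBIC)
cv2.imwrite("pics/c3.png",b[:,:,::-1]); r=env.read_state(); print(r["eef_pos"],r["wrist_force"],r["width"])
E
```

```text
base ((570.3460083007812, -28.171966552734375), (166.50735473632812, 365.6683349609375), 9.064386367797852) cal [np.float64(0.04984609774196948), np.float64(0.02044515703717429)]
block ((526.1470336914062, 56.08482360839844), (80.65703582763672, 63.93282699584961), 7.364867210388184) cal [np.float64(-30.341330895304363), np.float64(90.18214659259503)]
pad ((612.6270141601562, -163.7566375732422), (28.970169067382812, 25.789419174194336), 1.6900193691253662) cal [np.float64(20.47083959309411), np.float64(-140.5280144463417)]
[ 0.57789554 -0.29986133  0.15085874] [0.42921146 0.54840833 0.60366217] -0.00010998362812194734
```

View pics/c3.png

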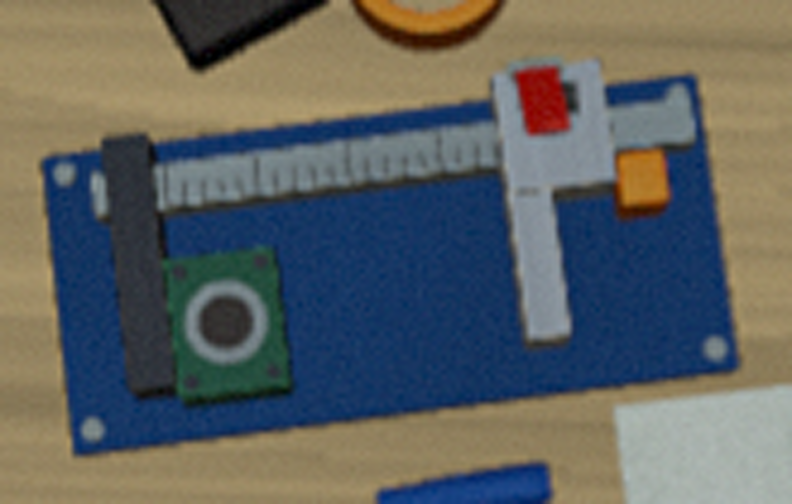

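The top view shows the block flush against the fixed jaw (crop ~(228,325), caliper y = 90.2) with the sliding jaw unmoved. Next I place the closed fingers behind the pad at caliper x = 20, just above beam height.

>>> servo_tool(rows=[{"claw": 0, "linear": [42, 87, 0], "yaw": 0}, {"claw": 0, "linear": [42, 87, 0], "yaw": 0}, {"claw": 0, "linear": [42, 87, -30], "yaw": 0}, {"claw": 0, "linear": [42, 87, -70], "yaw": 0}, {"claw": 0, "linear": [42, 87, -100], "yaw": 0}, {"claw": 0, "linear": [42, 87, -106], "yaw": 0}, {"claw": 0, "linear": [42, 87, -106], "yaw": 0}, {"claw": 0, "linear": [42, 87, -106], "yaw": 0}])

```text
time_s: 9.52
eef_pos: [0.622, -0.2118, 0.047]
ee_rot: [0.649, 0.761, 0.001, 0.001]
wrist_force: [-0.7, 0.9, 1.1]
width: 0.0003
```

```bash
cat >> h.py <<'E'
def cal(p):
    a=.158; d=np.array(p[:2])*1000-[570.3,-28.2]; return np.round([d@[np.cos(a),np.sin(a)],d@[-np.sin(a),np.cos(a)]],1)
E
python3 - <<'E'
from h import *
s=snap("side","s4"); r=env.read_state(); print(r["eef_pos"],cal(r["eef_pos"]),r["wrist_force"])
b=cv2.resize(s[180:270,260:380],None,fx=5,fy=5,interpolation=cv2.INTER_CUBIC)
cv2.imwrite("pics/c4.png",b[:,:,::-1])
E
```

```text
[ 0.62191868 -0.2120029   0.04693473] [  22.1 -189.6] [0.09476154 0.11281994 1.35341638]
```

View pics/c4.png

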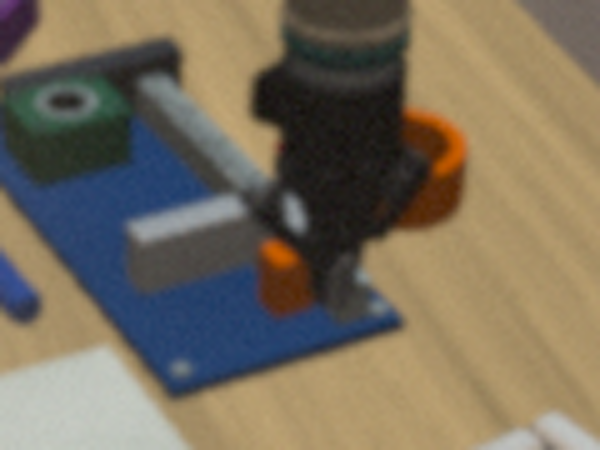

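The fingers stand behind the pad at crop (330,280). A small upward force of about 1.3 N and x = 22 suggest slight contact with the beam edge, so I'll raise and recentre by 2 mm.

>>> servo_tool(rows=[{"claw": 0, "linear": [0, 0, 4], "yaw": 0}, {"claw": 0, "linear": [-2, 0, 4], "yaw": 0}, {"claw": 0, "linear": [-2, 0, 4], "yaw": 0}, {"claw": 0, "linear": [-2, 0, 4], "yaw": 0}])

```text
time_s: 10.07
eef_pos: [0.6187, -0.212, 0.0493]
ee_rot: [0.649, 0.761, 0.0, -0.0]
wrist_force: [0.5, 1.1, 0.3]
width: 0.0003
```

```bash
python3 -c "
from h import *
r=env.read_state(); print(r['eef_pos'],cal(r['eef_pos']),r['wrist_force'],r['torque'])"
```

```text
[ 0.61872554 -0.21199153  0.04931714] [  18.9 -189.1] [0.49664586 1.09248549 0.30413518] [-0.06070303 -0.00584562  0.00367286]
```

>>> servo_tool(rows=[{"claw": 0, "linear": [0.2, 5, 0], "yaw": 0}, {"claw": 0, "linear": [-0.6, 10, 0], "yaw": 0}, {"claw": 0, "linear": [-1.4, 15, 0], "yaw": 0}, {"claw": 0, "linear": [-1.9, 18, 0], "yaw": 0}, {"claw": 0, "linear": [-2.3, 21, 0], "yaw": 0}, {"claw": 0, "linear": [-2.8, 24, 0], "yaw": 0}, {"claw": 0, "linear": [-3.3, 27, 0], "yaw": 0}, {"claw": 0, "linear": [-3.8, 30, 0], "yaw": 0}, {"claw": 0, "linear": [-4.4, 34, 0], "yaw": 0}, {"claw": 0, "linear": [-5.0, 38, 0], "yaw": 0}, {"claw": 0, "linear": [-5.7, 42, 0], "yaw": 0}, {"claw": 0, "linear": [-6.3, 46, 0], "yaw": 0}])

```text
time_s: 11.58
eef_pos: [0.6125, -0.1656, 0.0494]
ee_rot: [0.649, 0.761, 0.0, 0.0]
wrist_force: [0.8, -4.4, 0.0]
width: -0.0
```

```bash
python3 - <<'E'
from h import *
r=env.read_state(); print(r['eef_pos'],cal(r['eef_pos']),r['wrist_force'],r['torque'])
s=snap("side","s5"); t=snap("top","t5")
a=cv2.resize(s[180:260,250:350],None,fx=4,fy=4,interpolation=cv2.INTER_CUBIC)
b=cv2.resize(t[150:230,240:340],None,fx=4,fy=4,interpolation=cv2.INTER_CUBIC)
cv2.imwrite("pics/c5.png",np.hstack([a,b])[:,:,::-1])
E
```

```text
[ 0.61248215 -0.16560185  0.04936007] [  20.  -142.3] [ 0.774326   -4.36716107  0.00594713] [-0.95269027 -0.12972872  0.04218159]
```

View pics/c5.png

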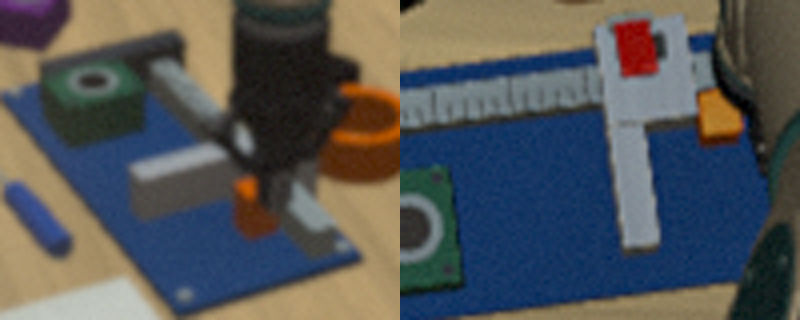

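The pad is in contact (−4.4 N, steady sliding friction). I'll measure the jaw's tilt from the arm's edges, before and now.

```bash
cat >> h.py <<'E'
def tilt(im):
    # front (left) edge of the aluminium arm per image row, cast to z=58mm, caliper coords
    h=cv2.cvtColor(im,cv2.COLOR_RGB2HSV); out=[]
    for x in range(-50,6,2):
        a=.158; pts=[]
        ys=np.arange(-100,75,.5)
        W=np.c_[(570.3+x*np.cos(a)-ys*np.sin(a))/1000,(-28.2+x*np.sin(a)+ys*np.cos(a))/1000,np.full(len(ys),.058)]
        p=proj("top",W).astype(np.float32)
        s=cv2.remap(h[:,:,1].astype(np.float32),p[None,:,0],p[None,:,1],cv2.INTER_LINEAR)[0]
        i=np.where(s<100)[0]
        # longest low-saturation run from the -y side
        runs=np.split(i,np.where(np.diff(i)>1)[0]+1); runs=[r for r in runs if 30<len(r)<70]
        if runs: out.append((x,ys[runs[0][-1]],ys[runs[0][0]]))
    o=np.array(out); f=[np.polyfit(o[:,0],o[:,k],1) for k in(1,2)]
    return len(o),[(round(float(-np.arctan(q[0])*-1),4),round(float(np.polyval(q,20)),1)) for q in f]
E
python3 - <<'E'
from h import *
for n in("top0","t3","t5"): print(n,tilt(cv2.imread(f"pics/{n}.png")[:,:,::-1].copy()))
E
```

```text
top0 (28, [(-0.0073, -66.3), (0.0008, -92.3)])
t3 (28, [(-0.0078, -66.3), (-0.002, -92.5)])
t5 (28, [(-0.0013, -43.4), (0.0042, -69.2)])
```

Tilt is about +0.006 rad, which is small and slightly off to +x. I'll back off to release any sideways drag, shift 1 mm to −x, and continue.

>>> servo_tool(rows=[{"claw": 0, "linear": [0.6, -4, 0], "yaw": 0}, {"claw": 0, "linear": [-0.4, -4, 0], "yaw": 0}, {"claw": 0, "linear": [-1, -0.2, 0], "yaw": 0}, {"claw": 0, "linear": [-1.8, 4.8, 0], "yaw": 0}, {"claw": 0, "linear": [-2.6, 9.7, 0], "yaw": 0}, {"claw": 0, "linear": [-3.3, 14.7, 0], "yaw": 0}, {"claw": 0, "linear": [-4.1, 19.6, 0], "yaw": 0}, {"claw": 0, "linear": [-4.9, 24.5, 0], "yaw": 0}, {"claw": 0, "linear": [-5.7, 29.5, 0], "yaw": 0}, {"claw": 0, "linear": [-6.5, 34.4, 0], "yaw": 0}, {"claw": 0, "linear": [-7.3, 39.3, 0], "yaw": 0}, {"claw": 0, "linear": [-8.1, 44.3, 0], "yaw": 0}])

```text
time_s: 13.18
eef_pos: [0.6043, -0.1213, 0.0493]
ee_rot: [0.649, 0.761, -0.0, -0.0]
wrist_force: [0.5, -3.7, -2.7]
width: 0.0
```

```bash
python3 - <<'E'
from h import *
r=env.read_state(); print(r['eef_pos'],cal(r['eef_pos']),r['wrist_force'],r['torque'])
t=snap("top","t6"); print(tilt(t))
E
```

```text
[ 0.60430976 -0.12131816  0.04929577] [ 18.9 -97.3] [ 0.52503281 -3.66681488 -2.69738295] [-0.99772527 -0.14853975  0.02281636]
(28, [(0.7863, 22.6), (0.7524, -3.9)])
```

```bash
python3 - <<'E'
from h import *
t=cv2.imread("pics/t6.png"); s=snap("side","s6")
a=cv2.resize(s[170:250,250:350],None,fx=4,fy=4,interpolation=cv2.INTER_CUBIC)
b=cv2.resize(t[150:230,210:310],None,fx=4,fy=4,interpolation=cv2.INTER_CUBIC)
cv2.imwrite("pics/c6.png",np.hstack([a[:,:,::-1],b]))
E
```

```text
(no output)
```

View pics/c6.png

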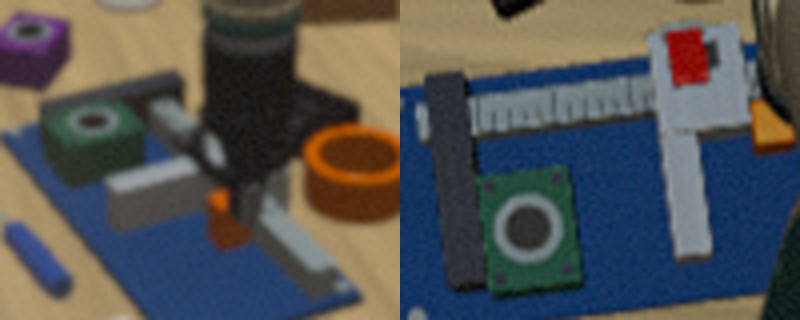

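The jaw looks square (front edge near-parallel to the fixed jaw), with the block still flat. The tilt fit picked up the wrong run, so I'll window it around the expected face.

```bash
sed -i 's/def tilt(im):/def tilt(im,yc=-60):/; s/np.arange(-100,75,.5)/np.arange(yc-37,yc+13,.5)/; s/range(-50,6,2)/range(-50,6,2)/' h.py
python3 - <<'E'
from h import *
for n,y in(("top0",-66),("t5",-44),("t6",1)): print(n,tilt(cv2.imread(f"pics/{n}.png")[:,:,::-1].copy(),y))
E
```

```text
top0 (28, [(-0.0073, -66.3), (0.0008, -92.3)])
t5 (28, [(-0.0013, -43.4), (0.0042, -69.2)])
t6 (28, [(0.0038, -0.1), (0.0069, -25.3)])
```

>>> servo_tool(rows=[{"claw": 0, "linear": [0.6, -4, 0], "yaw": 0}, {"claw": 0, "linear": [-0.4, -4, 0], "yaw": 0}, {"claw": 0, "linear": [-1, -0.2, 0], "yaw": 0}, {"claw": 0, "linear": [-1.8, 4.8, 0], "yaw": 0}, {"claw": 0, "linear": [-2.6, 9.7, 0], "yaw": 0}, {"claw": 0, "linear": [-3.3, 14.7, 0], "yaw": 0}, {"claw": 0, "linear": [-4.1, 19.6, 0], "yaw": 0}, {"claw": 0, "linear": [-4.9, 24.5, 0], "yaw": 0}, {"claw": 0, "linear": [-5.7, 29.5, 0], "yaw": 0}, {"claw": 0, "linear": [-6.5, 34.4, 0], "yaw": 0}, {"claw": 0, "linear": [-7.3, 39.3, 0], "yaw": 0}, {"claw": 0, "linear": [-8.1, 44.3, 0], "yaw": 0}])

```text
time_s: 14.78
eef_pos: [0.5963, -0.077, 0.0493]
ee_rot: [0.649, 0.761, 0.0, -0.0]
wrist_force: [1.3, -4.7, 1.2]
width: -0.0001
```

```bash
python3 - <<'E'
from h import *
r=env.read_state(); print(r['eef_pos'],cal(r['eef_pos']),r['wrist_force'],r['torque'])
t=snap("top","t7"); print(tilt(t,44))
E
```

```text
[ 0.59626381 -0.07699442  0.0493475 ] [ 18.  -52.3] [ 1.3306503  -4.71276251  1.15644126] [-0.93648639 -0.11869228 -0.01999586]
(28, [(-0.0011, 44.5), (-0.0032, 19.1)])
```

Square. About 14 mm remains, so I push on slowly.

>>> servo_tool(rows=[{"claw": 0, "linear": [-0.5, 3, 0], "yaw": 0}, {"claw": 0, "linear": [-1, 6, 0], "yaw": 0}, {"claw": 0, "linear": [-1.3, 8, 0], "yaw": 0}, {"claw": 0, "linear": [-1.6, 10, 0], "yaw": 0}, {"claw": 0, "linear": [-1.8, 11, 0], "yaw": 0}, {"claw": 0, "linear": [-1.8, 11, 0], "yaw": 0}])

```text
time_s: 15.58
eef_pos: [0.5945, -0.066, 0.0493]
ee_rot: [0.649, 0.761, 0.0, -0.0]
wrist_force: [-0.5, -3.9, 1.0]
width: 0.0001
```

>>> servo_tool(rows=[{"claw": 0, "linear": [-0.1, 0.6, 0], "yaw": 0}, {"claw": 0, "linear": [-0.2, 1.2, 0], "yaw": 0}, {"claw": 0, "linear": [-0.3, 1.8, 0], "yaw": 0}, {"claw": 0, "linear": [-0.3, 1.8, 0], "yaw": 0}])

```text
time_s: 16.08
eef_pos: [0.5942, -0.0644, 0.0493]
ee_rot: [0.649, 0.761, 0.0, -0.0]
wrist_force: [-0.5, -3.5, 0.9]
width: -0.0001
```

>>> servo_tool(rows=[{"claw": 0, "linear": [-0.1, 0.5, 0], "yaw": 0}, {"claw": 0, "linear": [-0.2, 1, 0], "yaw": 0}, {"claw": 0, "linear": [-0.2, 1, 0], "yaw": 0}])

```text
time_s: 16.45
eef_pos: [0.594, -0.0634, 0.0493]
ee_rot: [0.649, 0.761, 0.0, -0.0]
wrist_force: [1.4, -3.6, 1.1]
width: 0.0002
```

>>> servo_tool(rows=[{"claw": 0, "linear": [-0.1, 0.5, 0], "yaw": 0}, {"claw": 0, "linear": [-0.2, 1, 0], "yaw": 0}, {"claw": 0, "linear": [-0.2, 1, 0], "yaw": 0}])

```text
time_s: 16.82
eef_pos: [0.5938, -0.0624, 0.0493]
ee_rot: [0.649, 0.761, 0.0, -0.0]
wrist_force: [1.6, -4.2, 1.3]
width: 0.0
```

>>> servo_tool(rows=[{"claw": 0, "linear": [-0.1, 0.5, 0], "yaw": 0}, {"claw": 0, "linear": [-0.2, 1, 0], "yaw": 0}, {"claw": 0, "linear": [-0.2, 1, 0], "yaw": 0}])

```text
time_s: 17.2
eef_pos: [0.5937, -0.0617, 0.0493]
ee_rot: [0.649, 0.761, 0.0, 0.0]
wrist_force: [0.7, -4.7, 0.5]
width: -0.0004
```

>>> servo_tool(rows=[{"claw": 0, "linear": [-0.1, 0.5, 0], "yaw": 0}, {"claw": 0, "linear": [-0.2, 1, 0], "yaw": 0}, {"claw": 0, "linear": [-0.2, 1, 0], "yaw": 0}])

```text
time_s: 17.58
eef_pos: [0.5937, -0.0617, 0.0494]
ee_rot: [0.649, 0.76, -0.0, 0.001]
wrist_force: [1.4, -5.9, 1.5]
width: 0.0
```

Stopped against the block. A slight extra press, then back off and rise for a look.

>>> servo_tool(rows=[{"claw": 0, "linear": [-0.1, 0.6, 0], "yaw": 0}, {"claw": 0, "linear": [-0.1, 0.6, 0], "yaw": 0}, {"claw": 0, "linear": [0.3, -2, 0], "yaw": 0}, {"claw": 0, "linear": [3, -20, 0], "yaw": 0}, {"claw": 0, "linear": [5, -40, 10], "yaw": 0}, {"claw": 0, "linear": [0, -70, 70], "yaw": 0}, {"claw": 0, "linear": [0, -130, 100], "yaw": 0}, {"claw": 0, "linear": [0, -190, 100], "yaw": 0}, {"claw": 0, "linear": [0, -230, 100], "yaw": 0}, {"claw": 0, "linear": [0, -230, 100], "yaw": 0}, {"claw": 0, "linear": [0, -230, 100], "yaw": 0}])

```text
time_s: 18.95
eef_pos: [0.5931, -0.2893, 0.1488]
ee_rot: [0.649, 0.761, 0.001, -0.001]
wrist_force: [-0.3, 1.8, 0.1]
width: 0.0004
```

```bash
python3 - <<'E'
from h import *
s=snap("side","s8"); t=snap("top","t8")
r=env.read_state(); print(r['eef_pos'],cal(r['eef_pos']))
print(tilt(t,60))
_,P,q=big(mask(t,(0,170,90),(6,255,255),(195,145,360,240)),.09); print("red",q,cal(np.array(q[0])/1000))
# two-view centroid of red lever
K=[];
for n,im,roi in(("top",t,(195,145,360,240)),("side",s,(270,180,330,230))):
    m=mask(im,(0,150,60),(6,255,255),roi); y,x=np.where(m); print(n,len(x),x.mean(),y.mean(),x.min(),x.max(),y.min(),y.max())
a=cv2.resize(s[170:250,250:350],None,fx=4,fy=4,interpolation=cv2.INTER_CUBIC)
b=cv2.resize(t[150:230,210:310],None,fx=4,fy=4,interpolation=cv2.INTER_CUBIC)
cv2.imwrite("pics/c8.png",np.hstack([a,b])[:,:,::-1])
E
```

```text
[ 0.59377445 -0.2881355   0.14913208] [ -17.7 -260.4]
(28, [(0.0024, 61.4), (-0.0051, 34.5)])
red ((625.1914672851562, 16.92668342590332), (31.17874526977539, 22.763315200805664), 2.0343260765075684) [61.3 35.9]
top 108 258.06481481481484 166.97222222222223 253 284 160 180
side 13 302.3076923076923 194.6153846153846 298 306 192 197
```

View pics/c8.png

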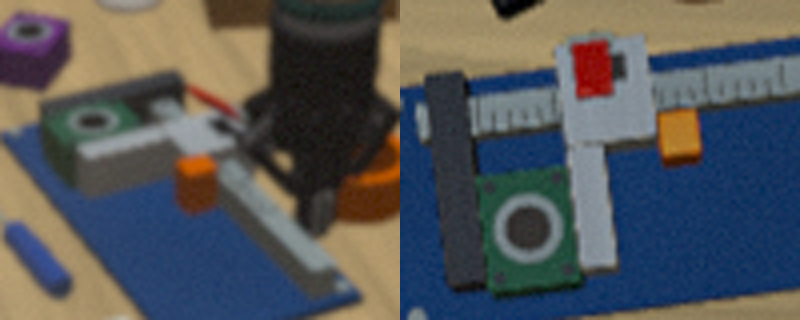

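The sliding jaw now sits flat against the block, which is still on the fixed jaw. The red lever is raised at top crop (592,68), caliper (61, 36). I'll move above its free end and press down.

>>> servo_tool(rows=[{"claw": 0, "linear": [2, 60, 10], "yaw": 0}, {"claw": 0, "linear": [4, 120, 10], "yaw": 0}, {"claw": 0, "linear": [6, 180, 10], "yaw": 0}, {"claw": 0, "linear": [8, 240, 10], "yaw": 0}, {"claw": 0, "linear": [10.5, 301, 10], "yaw": 0}, {"claw": 0, "linear": [10.5, 301, 10], "yaw": 0}, {"claw": 0, "linear": [10.5, 301, 0], "yaw": 0}, {"claw": 0, "linear": [10.5, 301, -20], "yaw": 0}, {"claw": 0, "linear": [10.5, 301, -30], "yaw": 0}, {"claw": 0, "linear": [10.5, 301, -30], "yaw": 0}])

```text
time_s: 20.3
eef_pos: [0.6031, 0.0093, 0.1182]
ee_rot: [0.65, 0.76, -0.001, -0.001]
wrist_force: [-0.8, 0.1, 0.3]
width: 0.0001
```

```bash
python3 - <<'E'
from h import *
s=snap("side","s9")
r=env.read_state(); print(r['eef_pos'],cal(r['eef_pos']),r['wrist_force'])
a=cv2.resize(s[160:240,250:350],None,fx=6,fy=6,interpolation=cv2.INTER_CUBIC)
cv2.imwrite("pics/c9.png",a[:,:,::-1])
E
```

```text
[0.60371323 0.00965661 0.11895305] [39.  32.1] [0.52554746 0.46297617 0.88737913]
```

View pics/c9.png

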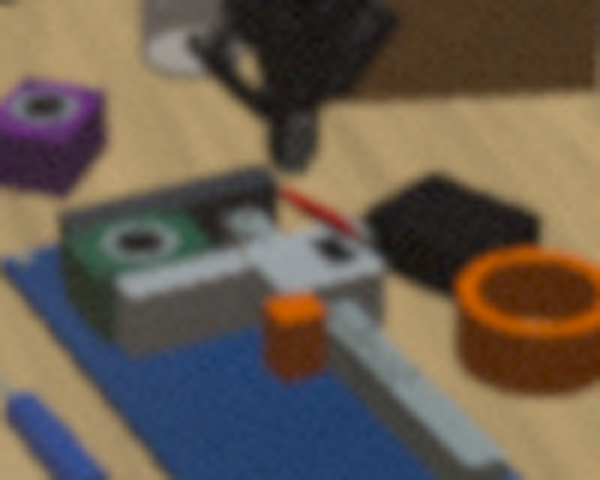

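The closed fingertips (crop (293,155)) hang just above the lever's free end (280,190). I'll shift a couple of mm toward +y and press down.

>>> servo_tool(rows=[{"claw": 0, "linear": [1, 3, -6], "yaw": 0}, {"claw": 0, "linear": [1, 3, -12], "yaw": 0}, {"claw": 0, "linear": [1, 3, -17], "yaw": 0}, {"claw": 0, "linear": [1, 3, -22], "yaw": 0}, {"claw": 0, "linear": [1, 3, -27], "yaw": 0}, {"claw": 0, "linear": [1, 3, -32], "yaw": 0}, {"claw": 0, "linear": [1, 3, -37], "yaw": 0}, {"claw": 0, "linear": [1, 3, -42], "yaw": 0}, {"claw": 0, "linear": [1, 3, -46], "yaw": 0}, {"claw": 0, "linear": [1, 3, -48], "yaw": 0}, {"claw": 0, "linear": [1, 3, -48], "yaw": 0}])

```text
time_s: 21.72
eef_pos: [0.605, 0.0135, 0.0711]
ee_rot: [0.649, 0.761, 0.0, 0.0]
wrist_force: [-0.2, 0.2, -0.2]
width: 0.0
```

>>> servo_tool(rows=[{"claw": 0, "linear": [0, 0, -1], "yaw": 0}, {"claw": 0, "linear": [0, 0, -2], "yaw": 0}, {"claw": 0, "linear": [0, 0, -2], "yaw": 0}])

```text
time_s: 22.1
eef_pos: [0.6051, 0.0135, 0.0694]
ee_rot: [0.649, 0.761, 0.0, 0.0]
wrist_force: [0.2, 0.4, 0.8]
width: 0.0
```

>>> servo_tool(rows=[{"claw": 0, "linear": [0, 0, -1], "yaw": 0}, {"claw": 0, "linear": [0, 0, -2], "yaw": 0}, {"claw": 0, "linear": [0, 0, -2], "yaw": 0}])

```text
time_s: 22.48
eef_pos: [0.6049, 0.0135, 0.0672]
ee_rot: [0.649, 0.761, -0.0, -0.0]
wrist_force: [0.4, 0.4, 0.1]
width: 0.0003
```

```bash
python3 - <<'E'
from h import *
s=snap("side","s10"); r=env.read_state(); print(r['eef_pos'],cal(r['eef_pos']),r['wrist_force'])
a=cv2.resize(s[160:240,250:350],None,fx=6,fy=6,interpolation=cv2.INTER_CUBIC)
cv2.imwrite("pics/c10.png",a[:,:,::-1])
for f in("s9","s10"):
    im=cv2.imread(f"pics/{f}.png")[:,:,::-1].copy(); m=mask(im,(0,120,50),(8,255,255),(280,185,325,220)); y,x=np.where(m); print(f,len(x),x.min() if len(x) else 0,x.max() if len(x) else 0,y.min() if len(x) else 0,y.max() if len(x) else 0)
E
```

```text
[0.60496588 0.01341675 0.06720539] [40.8 35.6] [-0.07027912 -0.79968379  0.43992274]
s9 26 294 307 192 215
s10 51 294 308 197 215
```

>>> servo_tool(rows=[{"claw": 0, "linear": [0, 0, -0.7], "yaw": 0}, {"claw": 0, "linear": [0, 0, -1.5], "yaw": 0}, {"claw": 0, "linear": [0, 0, -1.5], "yaw": 0}])

```text
time_s: 22.9
eef_pos: [0.6052, 0.0136, 0.0667]
ee_rot: [0.649, 0.761, 0.0, 0.0]
wrist_force: [-1.8, 0.9, 7.7]
width: 0.0005
```

>>> servo_tool(rows=[{"claw": 0, "linear": [0, 0, -0.7], "yaw": 0}, {"claw": 0, "linear": [0, 0, -1.5], "yaw": 0}, {"claw": 0, "linear": [0, 0, -1.5], "yaw": 0}])

```text
time_s: 23.28
eef_pos: [0.6054, 0.0137, 0.0663]
ee_rot: [0.649, 0.761, 0.0, 0.001]
wrist_force: [-3.3, 0.5, 15.2]
width: 0.0
```

The lever is down flat: the tip stops at z = 66–67 mm and the force rises to 15 N. Now I retreat upward and check from a distance.

>>> servo_tool(rows=[{"claw": 0, "linear": [0, 0, 2], "yaw": 0}, {"claw": 0, "linear": [0, 0, 30], "yaw": 0}, {"claw": 0, "linear": [0, 0, 90], "yaw": 0}, {"claw": 0, "linear": [0, -60, 110], "yaw": 0}, {"claw": 0, "linear": [0, -120, 110], "yaw": 0}, {"claw": 0, "linear": [0, -180, 110], "yaw": 0}, {"claw": 0, "linear": [0, -240, 110], "yaw": 0}, {"claw": 0, "linear": [0, -300, 110], "yaw": 0}, {"claw": 0, "linear": [0, -320, 110], "yaw": 0}, {"claw": 0, "linear": [0, -320, 110], "yaw": 0}])

```text
time_s: 24.52
eef_pos: [0.6042, -0.3081, 0.1737]
ee_rot: [0.65, 0.76, -0.0, -0.0]
wrist_force: [0.5, 0.0, -0.0]
width: 0.0001
```

```bash
python3 - <<'E'
from h import *
s=snap("side","s11"); t=snap("top","t11")
print(tilt(t,60)); print(tilt(cv2.imread("pics/t8.png")[:,:,::-1].copy(),60))
for nm,lo,hi,z in [("red",(0,170,90),(6,255,255),.067),("block",(60,40,20),(95,255,140),.057),("pad",(8,150,120),(22,255,255),.058)]:
    _,P,q=big(mask(t,lo,hi,(195,145,360,240)),z); print(nm,np.round(q[1],1),round(q[2],1),cal(np.array(q[0])/1000), "x range",[cal(p)[0] for p in (P[P[:,0].argmin()],P[P[:,0].argmax()])])
t0=cv2.imread("pics/top0.png")[:,:,::-1]; d=cv2.absdiff(cv2.GaussianBlur(t0,(3,3),0),cv2.GaussianBlur(t,(3,3),0)).max(2)
for nm,(x0,y0,x1,y1) in dict(tape=(262,105,305,150),cover=(218,110,264,156),cup=(95,130,140,175),driver=(235,234,313,256),purple=(143,188,185,228),blue=(147,262,188,297)).items(): print(nm,d[y0:y1,x0:x1].mean().round(1),(d[y0:y1,x0:x1]>40).sum())
a=cv2.resize(s[170:250,250:350],None,fx=4,fy=4,interpolation=cv2.INTER_CUBIC)
b=cv2.resize(t[150:230,210:310],None,fx=4,fy=4,interpolation=cv2.INTER_CUBIC)
cv2.imwrite("pics/c11.png",np.hstack([a,b])[:,:,::-1])
E
```

```text
(28, [(-0.0022, 61.2), (-0.0021, 34.6)])
(28, [(0.0024, 61.4), (-0.0051, 34.5)])
red [47.7 21.4] 6.3 [53.9 35.7] x range [np.float64(30.8), np.float64(76.0)]
block [81.4 61.6] 9.1 [-29.9  90. ] x range [np.float64(-70.5), np.float64(6.0)]
pad [28.8 25.7] 1.6 [ 21.2 -13.2] x range [np.float64(7.9), np.float64(34.1)]
tape 11.3 0
cover 8.3 0
cup 10.7 0
driver 11.1 0
purple 10.7 0
blue 10.9 0
```

View pics/c11.png

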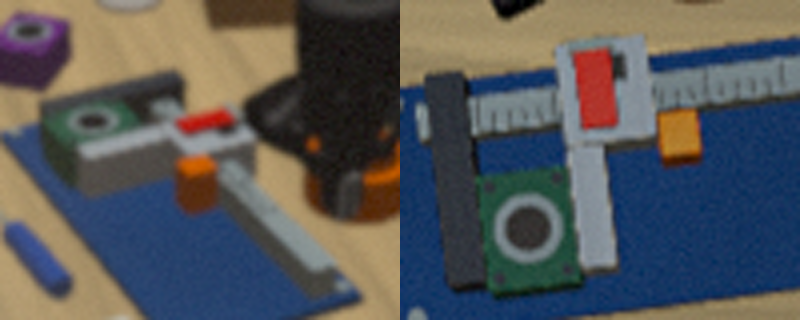

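The lever lies flat on the slider, the jaw is square against the block, the block is flat on the fixed jaw, and the bystanders are unchanged.

```bash
python3 -c "
from h import *
print(workorder.finish_job())"
```

```text
the job is handed in; nothing more can be done
None
```

I did the job in the order asked and handed it in at about 24.6 s. No verdict was reported.

- **Block:** I slid it flat against the fixed jaw with two spread fingers, pressing with about 9 N. The last check put it at caliper y = 90.0 mm, turned 9.1° against the caliper's 9.07°.
- **Sliding jaw:** I pushed it by the orange pad at about 4–5 N until it stopped against the block. I backed off twice on the way to stop sideways drag. The final tilt measured about -0.002 rad, within measurement noise.
- **Lock lever:** I pressed it down until it stopped at 66–67 mm with 15 N. The last pictures show it lying flat.
- **Other objects:** The before and after top views show no change at the tape roll, terminal cover, cup, screwdriver and the blue and purple look-alikes. I did not run that comparison for the can.

**Checks that failed or disagreed:**
- One mid-way tilt reading failed because it picked the wrong edge. I fixed it and re-ran it.
- The mid-way tilt readings drifted by up to about 0.01 rad.
- The fingers seem to have touched the beam lightly (about 1.3 N) before the jaw push. I raised them and went on.

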